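# Gauge the bores and pass the good block

### The job

Take the plug gauge out of its black rest and try its lower (go) end gently in the holes of the three steel blocks at the far end of the sorting tray, never forcing it where it stops part way, until you find the one block in which it goes fully home, handle down on the block. With the gauge still in that hole, draw that block along its lane to the green end until it rests against the front stop; leave it there with the gauge standing fully home in it, and leave the other two blocks where they are and everything else undisturbed.

Things in the scene. Friction and masses are not known exactly. Their poses are not given: they have to be found in the camera images.
- tray: fixed aluminium sorting tray, 142 (x) x 168 (y) mm; origin: centre of its underside. Three lanes along its x axis, at y = +54, 0, -54 mm, 48 mm wide, floor 5 mm above the bench, walls 12 mm high. Blocks start at the far (+x) ends; the near (-x) ends, painted green, are the pass ends, closed by a front stop 12 mm high with its inner face at x = -65 mm
- gauge_rest: fixed black plastic gauge rest, 52x52x30 mm, with a loose 14 mm square socket in its top, in which the gauge stands at the start. Origin: centre of its underside
- gauge_center (a point): steel go/no-go plug gauge, 98 mm long, 0.14 kg, upright in its rest, go end down. Point: on its axis, middle of the six-sided handle (62 mm long). y axis: along the gauge from go end up to no-go end; handle 16 mm across flats along z, 18 across corners along x. Go pin below the handle: 12 mm diameter, 24 long; no-go pin above: 12 long, not used
- gauge_tip (a point): centre of the end face of the gauge's go pin, 55 mm from gauge_center along -y of its frame and 24 mm beyond the shoulder where the handle begins
- block_a_mouth (a point): centre of the mouth of the block's upright hole, mid-top; axes as the tray's; at tray x = +42 mm at the start, -43 against the front stop. All holes are 13 mm wide for 16 mm; below that one block lets the go pin in all 24 mm, till the handle's shoulder sits on the block; in the two others, undersize, it stops about 16 mm deep. Which is good varies, whatever the name or lane
- block_a: drilled steel block, 44x44x30 mm, about 0.3 kg, origin at the centre of its underside; loose in a lane of the tray, 2 mm to spare on either side, at the far end at the start
- block_b_mouth (a point): centre of the mouth of the block's upright hole, mid-top; axes as the tray's; at tray x = +42 mm at the start, -43 against the front stop. All holes are 13 mm wide for 16 mm; below that one block lets the go pin in all 24 mm, till the handle's shoulder sits on the block; in the two others, undersize, it stops about 16 mm deep. Which is good varies, whatever the name or lane
- block_b: drilled steel block, 44x44x30 mm, about 0.3 kg, origin at the centre of its underside; loose in a lane of the tray, 2 mm to spare on either side, at the far end at the start
- block_c_mouth (a point): centre of the mouth of the block's upright hole, mid-top; axes as the tray's; at tray x = +42 mm at the start, -43 against the front stop. All holes are 13 mm wide for 16 mm; below that one block lets the go pin in all 24 mm, till the handle's shoulder sits on the block; in the two others, undersize, it stops about 16 mm deep. Which is good varies, whatever the name or lane
- block_c: drilled steel block, 44x44x30 mm, about 0.3 kg, origin at the centre of its underside; loose in a lane of the tray, 2 mm to spare on either side, at the far end at the start
- gauge: the plug gauge as a body; its origin is on a flat of the handle, 8 mm off the axis (use gauge_center for grasping)
- ring_gauge_1: bystander: steel setting ring, 46 mm across, 14 tall mm; origin at the centre of its underside; leave it alone
- oil_bottle: bystander: yellow oil bottle with red spout, 36 across, 98 tall mm; origin at the centre of its underside; leave it alone
- setting_master: bystander: stepped steel cylinder, 30 across, 43 tall mm; origin at the centre of its underside; leave it alone

How it is judged:
On the way:
1. the gauge's go pin is fully home in the hole of a block that is still at the far end of its lane (((z of gauge_tip in the frame of block_a_mouth below -0.0215 m and horizontal distance between gauge_tip and block_a_mouth below 0.004 m and x of block_a_mouth in the frame of tray above 0.03 m) or (z of gauge_tip in the frame of block_b_mouth below -0.0215 m and horizontal distance between gauge_tip and block_b_mouth below 0.004 m and x of block_b_mouth in the frame of tray above 0.03 m) or (z of gauge_tip in the frame of block_c_mouth below -0.0215 m and horizontal distance between gauge_tip and block_c_mouth below 0.004 m and x of block_c_mouth in the frame of tray above 0.03 m))), for 0.2 s.
At the end, for the whole second after the job is handed in: One block is at the green end of its lane, within 4 mm of the front stop; the gauge, let go and at rest, stands in its hole with the go pin at least 21.5 of its 24 mm deep and its tip within 4 mm of the hole's centre line; the other two blocks are within 12 mm of where they started (((z of gauge_tip in the frame of block_a_mouth below -0.0215 m and horizontal distance between gauge_tip and block_a_mouth below 0.004 m and x of block_a_mouth in the frame of tray below -0.039 m and distance of each of block_b_mouth, block_c_mouth from where it was at the start of the episode below 0.012 m) or (z of gauge_tip in the frame of block_b_mouth below -0.0215 m and horizontal distance between gauge_tip and block_b_mouth below 0.004 m and x of block_b_mouth in the frame of tray below -0.039 m and distance of each of block_a_mouth, block_c_mouth from where it was at the start of the episode below 0.012 m) or (z of gauge_tip in the frame of block_c_mouth below -0.0215 m and horizontal distance between gauge_tip and block_c_mouth below 0.004 m and x of block_c_mouth in the frame of tray below -0.039 m and distance of each of block_a_mouth, block_b_mouth from where it was at the start of the episode below 0.012 m)) and linear speed of gauge below 0.02 m/s and contact force between the fingers and gauge below 0.1 N); the robot touches nothing.
It fails at once if a block is pressed on or against the tray with more than 30 N (contact force between any of block_a, block_b, block_c and tray above 30 N).
It fails at once if a bystander is moved by more than 25 mm (distance of any of ring_gauge_1, oil_bottle, setting_master from where it was at the start of the episode above 0.025 m).
It also fails if it takes over 67 s, if anything falls off the work surface, if the arm or the gripper's body presses on something with over 40 N, if the wrist force passes 120 N, or if a joint passes its speed limit or range.

### The arm

A 6-joint arm with a two-finger parallel gripper is mounted at the origin on the work surface; the furniture and walls round the work are solid. World frame = base frame: x ahead of the robot, y to its left, z up, the work surface at z = 0. Lengths are in m, angles in rad, forces in N, time in s.
With the tool pointing down it reaches from about 0.375 to 0.9 m from the base axis. Payload 3.1 kg.
Tool frame: the origin (TCP) lies on the centre line of the jaws, within the pads' length; the fingertips stand 8 mm ahead of it and the grasp point (between the pads) lies 11 mm behind it (bot.nose_length is the y of the fingertips in the tool frame, in m); y points along the fingers, z is the direction in which the jaws open and shut, and the axes are right-handed (so a half turn about y gives the same grasp; the last joint's range is limited). The gripper opens to 85 mm and grips with 20 to 120 N. Pads are 22 mm wide; open, the fingers measure 114 mm over their backs; the gripper's body (76 mm by 85 mm) begins 54 mm behind the grasp point. The pads swing forward as they close: fully open they stand 13 mm farther back than shut.
Start: joints at [0.995, 0.527, 1.433, -0, 1.181, -0.178], TCP at [0.242, 0.576, 0.239] pointing down, gripper open.
Joint ranges: [-3.08, 3.08], [-0.75, 2.2], [0.22, 2.44], [-1.43, 4.57], [0, 2.65], [-2.85, 2.85]. Speed limits (rad/s): [2.79, 2.79, 3.14, 3.14, 3.14, 3.14].

### API

Orientations are given as a 3x3 rotation matrix whose columns are the frame's x, y, z axes.
In Python, from cell import bot gives the robot as it stands.
- The arm moves only by the tool carry_out, never from a script. Its argument "motion" is a list of rows, each a list of 3 entries, a list of its own where there are three numbers: the finger opening in m, from 0 to 0.0854, then the shift along the world's x, y, z in m, then the turn about the world's z in degrees. In form: [[jaw, [x, y, z], turn], ...]. A call has 1 to 8 rows; each row shifts and turns the pose as measured when the row begins; what a row does not reach is not made up. A row lasts 1/8 s, in which the tool goes at most 62.5 mm and 10.7 degrees, less where a joint would pass 70% of its speed; a pose out of reach is approached as far as the arm can. A call is refused whole if a number of a shift passes 0.0625 or a number of a turn 10.7, either way. A call with a gripper value outside its range is refused whole. The fingers move at their own pace and stop on an object; "newtons" is the grip in N (left out, the last holds). Time passes only in rows, so rows that do not move let the fingers close. It gives the time, the measured TCP pose, the force and the opening at its end, in the units of the state.
- bot.sense(): the state, without advancing time (a new reading comes with each control period).
- bot.capture(name): name is "scene" or "top" or "wrist"; returns a dict with "pixels" (400x640x3 uint8, red, green, blue), "fx", "fy", "cx", "cy" (pixels), "dist_coeffs" ([k1, k2, p1, p2, k3] as OpenCV has them; the pictures are not rectified), "T" (4x4, takes a point from camera to world coordinates). Camera axes: x right, y down, z forward; pixel columns grow to the right and rows downward; lengths in m; the calibration is good to about 2 mm. A picture is of the moment at which its call begins. There is no depth.
- bot.hand_in(): hands the job in, once; it reports no verdict.
The state is a dict: "clock": time; "joint_positions": joint angles; "qvel": joint speeds; "joint_efforts": joint torques, N m; "tcp_pos": TCP position; "tool_rot": TCP orientation; "contact_force": force on the tool from outside, world axes, zero at the start; "torque": the same for the moment, N m; "finger_gap": finger opening in m.
Only numpy, scipy, OpenCV 4.12 (cv2) and the standard library are available. Lean on these libraries where they do the work, as an engineer would, in place of code of your own. Each camera call takes 0.05 s, during which the arm holds its last target. There are 200 camera calls.

## Working session

There is one attempt and no reset: what is moved stays moved. The work goes in short steps, Python scripts to look and compute and a tool call to move; the robot and the scene stay as the last step left them, time stands still between calls to the robot, and variables do not carry over. Pictures are saved under pics/ and viewed, about 8 in all and at most 12, crops included, and the job is handed in when it is done.

Besides the shell and the picture viewer there is one more tool, called after "Call:" in YAML: its name, and indented under it one key for each argument. carry_out: Moves the arm, as the interface text tells. Its arguments: {"type":"object","properties":{"motion":{"type":"array"},"newtons":{"type":"number"}},"required":["motion"]}

```bash
mkdir -p pics; cat > h.py <<'E'
import numpy as np, cv2
from cell import bot
def cap(n):
    c=bot.capture(n); K=np.array([[c["fx"],0,c["cx"]],[0,c["fy"],c["cy"]],[0,0,1]])
    return np.array(c["pixels"]),K,np.array(c["dist_coeffs"],float),np.array(c["T"])
def save(im,f,box=None,s=1):
    if box: im=im[box[1]:box[3],box[0]:box[2]]
    if s!=1: im=cv2.resize(im,None,fx=s,fy=s,interpolation=cv2.INTER_CUBIC)
    cv2.imwrite("pics/"+f,im[:,:,::-1])
def toworld(K,D,T,uv,z):
    p=cv2.undistortPoints(np.array(uv,float).reshape(-1,1,2),K,D)[:,0]
    d=np.c_[p,np.ones(len(p))]@T[:3,:3].T; o=T[:3,3]
    return o+d*((z-o[2])/d[:,2])[:,None]
def proj(K,D,T,P):
    R=T[:3,:3].T
    return cv2.projectPoints(np.array(P,float).reshape(-1,1,3),cv2.Rodrigues(R)[0],-R@T[:3,3],K,D)[0][:,0]
E
python3 - <<'E'
from h import *
import pickle
d={n:cap(n) for n in("top","scene")}
pickle.dump(d,open("d.pkl","wb"))
for n in d: save(d[n][0],n+"0.png",s=1.25); print(n,d[n][3].round(3).tolist(),d[n][1][0,0])
s=bot.sense(); print(s)
E
```

```text
top [[-0.027, -0.985, 0.173, 0.294], [-1.0, 0.026, -0.009, -0.077], [0.005, -0.173, -0.985, 1.64], [0.0, 0.0, 0.0, 1.0]] 490.65544997310565
scene [[-0.949, -0.213, 0.23, 0.285], [-0.314, 0.635, -0.706, 0.668], [0.004, -0.743, -0.67, 0.794], [0.0, 0.0, 0.0, 1.0]] 399.59497691877345
{'clock': 0.1, 'joint_positions': array([ 9.94506823e-01,  5.28418271e-01,  1.43378116e+00,  4.93024110e-06,
        1.18139346e+00, -1.78495766e-01]), 'qvel': array([ 0.00028585, -0.00061211, -0.00450274,  0.00057861,  0.00073275,
       -0.00010801]), 'joint_efforts': array([-9.48575507e-04, -4.43305457e+01, -1.78585070e+01, -3.12117272e-04,
        3.88568529e-03,  2.03065063e-06]), 'tcp_pos': array([0.24173588, 0.57567448, 0.23840154]), 'tool_rot': array([[ 9.21916987e-01, -1.09378315e-03,  3.87385948e-01],
       [-3.87387325e-01, -1.67468866e-03,  9.21915536e-01],
       [-3.59624826e-04, -9.99998000e-01, -1.96764166e-03]]), 'contact_force': array([ 0.28416342,  0.15609646, -0.54819977]), 'torque': array([-0.00388531,  0.02980321,  0.03540617]), 'finger_gap': 0.08545993853131613}
```

View pics/top0.png

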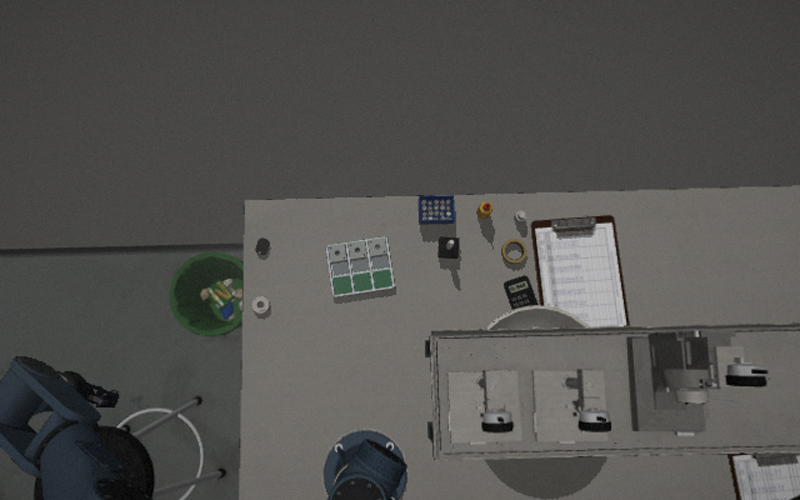

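View pics/scene0.png

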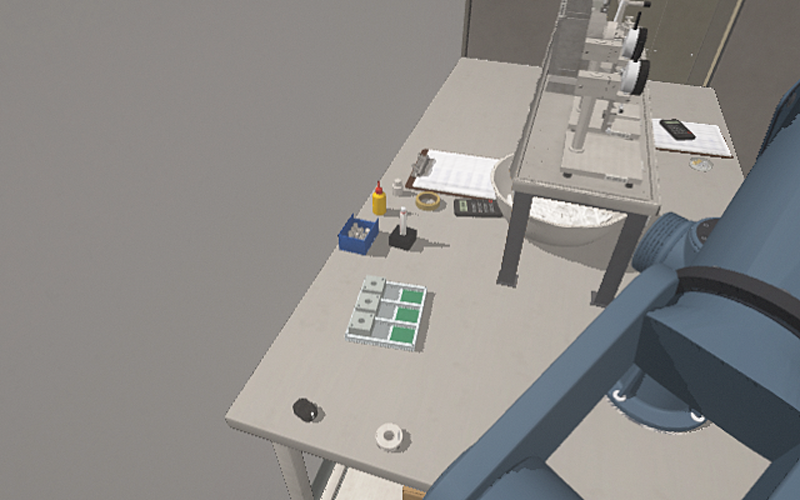

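```bash
python3 - <<'E'
from h import *
import pickle
d=pickle.load(open("d.pkl","rb"))
t=d["top"][0]; s=d["scene"][0]
a=cv2.resize(t[180:250,250:380],None,fx=6,fy=6,interpolation=cv2.INTER_CUBIC)  # 780x420
save(a,"c1.png")
b=cv2.resize(s[140:290,265:355],None,fx=4,fy=4,interpolation=cv2.INTER_CUBIC)
save(b,"c2.png")
im,K,D,T=d["top"]
print(toworld(K,D,T,np.array([[361,240],[449,243],[327,245],[386,237],[396,291],[333,297]])/1.25,0.02).round(3))
E
```

```text
[[ 0.599 -0.003  0.02 ]
 [ 0.585 -0.239  0.02 ]
 [ 0.588  0.089  0.02 ]
 [ 0.606 -0.07   0.02 ]
 [ 0.459 -0.093  0.02 ]
 [ 0.448  0.074  0.02 ]]
```

View pics/c1.png

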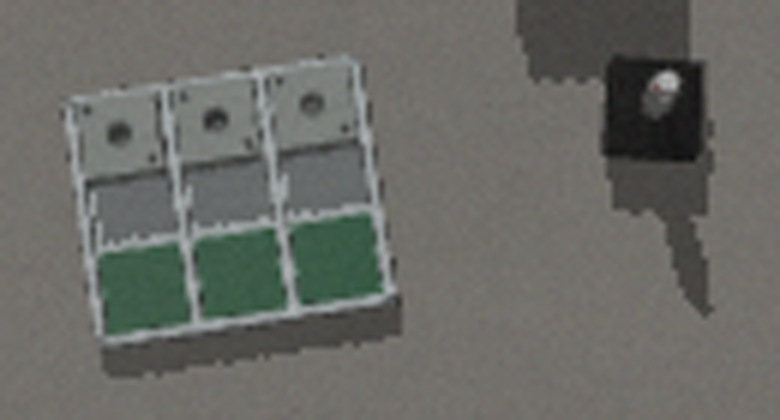

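View pics/c2.png

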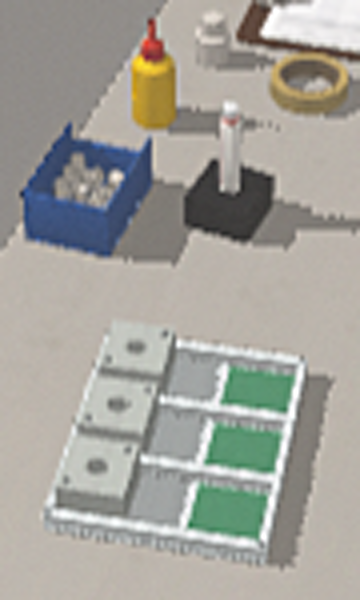

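```bash
python3 - <<'E'
from h import *
import pickle
d=pickle.load(open("d.pkl","rb"))
im,K,D,T=d["top"]
f=lambda l:np.array(l)/6+[250,180]-0.4
h=toworld(K,D,T,f([[120,132],[215,119],[312,102]]),.035);print(h.round(4),np.degrees(np.arctan2(*(h[0]-h[2])[:2])))
print(toworld(K,D,T,f([[654,109]]),.03).round(4),toworld(K,D,T,f([[666,80]]),.104).round(4),toworld(K,D,T,f([[655,115]]),.03).round(4))
c=toworld(K,D,T,f([[68,102],[354,60],[394,296],[103,342]]),.012);print(c.round(4),c.mean(0))
im,K,D,T=d["scene"]
f=lambda l:np.array(l)/4+[265,140]-0.4
print(toworld(K,D,T,f([[97,466],[118,404],[137,346]]),.035).round(4))
print(toworld(K,D,T,f([[231,189]]),.03).round(4),toworld(K,D,T,f([[230,106]]),.104).round(4))
c=bot.capture("wrist");print(np.array(c["T"]).round(3).tolist(),c["fx"])
s=bot.sense();R=s["tool_rot"];Tc=np.array(c["T"]);print((R.T@(Tc[:3,3]-s["tcp_pos"])).round(3),(R.T@Tc[:3,:3]).round(2))
E
```

```text
[[ 0.5657  0.0609  0.035 ]
 [ 0.5716  0.0084  0.035 ]
 [ 0.5798 -0.0454  0.035 ]] -7.529753650687069
[[ 0.5718 -0.2351  0.03  ]] [[ 0.5744 -0.2348  0.104 ]] [[ 0.5684 -0.2355  0.03  ]]
[[ 0.5875  0.0919  0.012 ]
 [ 0.6073 -0.0691  0.012 ]
 [ 0.4733 -0.0881  0.012 ]
 [ 0.4521  0.0735  0.012 ]] [0.53003276 0.00204598 0.012     ]
[[ 0.5621  0.0629  0.035 ]
 [ 0.5687  0.0091  0.035 ]
 [ 0.5758 -0.0451  0.035 ]]
[[ 0.5694 -0.2311  0.03  ]] [[ 0.5722 -0.2352  0.104 ]]
[[0.388, 0.872, 0.297, 0.166], [0.922, -0.367, -0.127, 0.607], [-0.002, 0.323, -0.946, 0.374], [0.0, 0.0, 0.0, 1.0]] 316.684011893042
[-0.083 -0.135 -0.001] [[ 0.    0.95  0.32]
 [ 0.   -0.32  0.95]
 [ 1.   -0.   -0.  ]]
```

Call:
carry_out:
  motion:
    - [0.085,[0.035,-0.062,0],0]
    - [0.085,[0.035,-0.062,0],0]
    - [0.085,[0.035,-0.062,0],0]
    - [0.085,[0.035,-0.062,0],0]
    - [0.085,[0.035,-0.062,0],0]
    - [0.085,[0.035,-0.062,0],0]
    - [0.085,[0.035,-0.062,0],0]
    - [0.085,[0.035,-0.062,0],0]
  newtons: 40

```text
clock: 1.15
tcp_pos: [0.4872, 0.1382, 0.2375]
tool_rot: [[0.926, 0.001, 0.378], [-0.378, 0.001, 0.926], [0.001, -1.0, 0.001]]
contact_force: [0.5, 0.5, -0.2]
finger_gap: 0.0851
```

```bash
python3 - <<'E'
from h import *
import pickle
d=pickle.load(open("d.pkl","rb"))
P=[]
for n,uv in(("top",(432,331)),("scene",(515,176))):
    im,K,D,T=d[n]; 
    for z in(0.2,.3,.4):print(n,z,toworld(K,D,T,[np.array(uv)/1.25],z)[0].round(3))
im,K,D,T=cap("wrist");save(im,"w1.png");s=bot.sense();print(s["tcp_pos"],s["joint_positions"].round(3),s["clock"])
E
```

```text
top 0.2 [ 0.346 -0.172  0.2  ]
top 0.3 [ 0.342 -0.166  0.3  ]
top 0.4 [ 0.338 -0.159  0.4  ]
scene 0.2 [ 0.335 -0.299  0.2  ]
scene 0.3 [ 0.327 -0.136  0.3  ]
scene 0.4 [0.318 0.026 0.4  ]
[0.49252401 0.13160667 0.23778814] [ 0.044  0.373  1.723 -0.006  1.038 -1.131] 1.2
```

Call:
carry_out:
  motion:
    - [0.085,[0.012,-0.06,0],0]
    - [0.085,[0.012,-0.06,0],0]
    - [0.085,[0.012,-0.06,0],0]
    - [0.085,[0.012,-0.06,0],0]
    - [0.085,[0.012,-0.06,0],0]
    - [0.085,[0.012,-0.06,0],0]
    - [0.085,[0,0,0],0]

```text
clock: 2.08
tcp_pos: [0.5642, -0.2324, 0.2364]
tool_rot: [[0.923, 0.009, 0.386], [-0.386, -0.004, 0.923], [0.009, -1.0, -0.0]]
contact_force: [-0.3, 0.4, -0.7]
finger_gap: 0.0852
```

```bash
python3 - <<'E'
from h import *
import pickle
w=cap("wrist");im,K,D,T=w;s=bot.sense();pickle.dump((w,s),open("w.pkl","wb"))
print(s["tcp_pos"],s["joint_positions"].round(3),s["clock"])
p=proj(K,D,T,[[.572,-.235,.03],[.572,-.235,.104]]);print(p)
c=p.mean(0).astype(int);x0=max(0,min(c[0]-100,440));y0=max(0,min(c[1]-75,250));print(x0,y0)
save(im,"w2.png",(x0,y0,x0+200,y0+150),4)
E
```

```text
[ 0.56317943 -0.22969337  0.23607197] [-0.572  0.506  1.485  0.002  1.145 -1.749] 2.125
[[323.84025574 175.92643116]
 [324.11708766 197.63452035]]
223 111
```

View pics/w2.png

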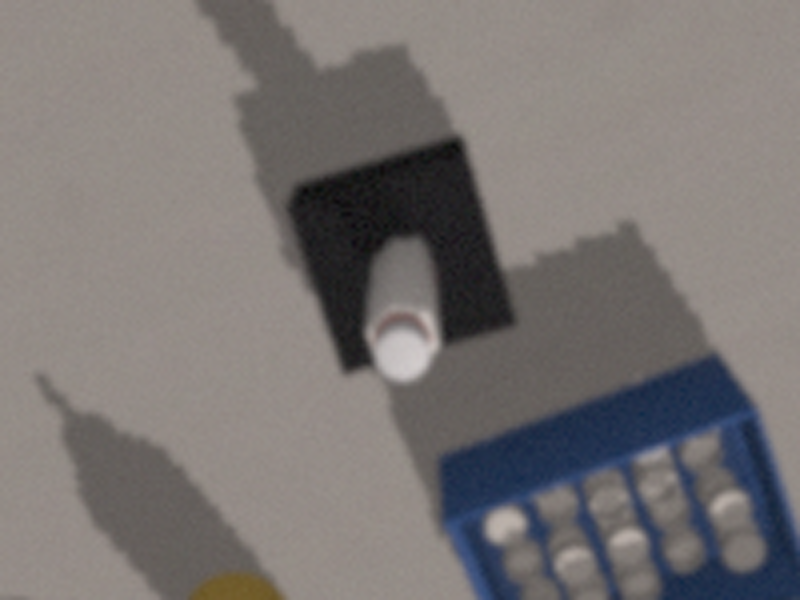

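```bash
python3 - <<'E'
from h import *
import pickle
(im,K,D,T),s=pickle.load(open("w.pkl","rb"))
f=lambda l:np.array(l)/4+[223,111]-.4
print(toworld(K,D,T,f([[404,350]]),.104),toworld(K,D,T,f([[293,192],[463,140],[513,322],[347,372]]),.03))
save(im,"w3.png",(309,180,341,212),18)
E
```

```text
[[ 0.57222708 -0.23559419  0.104     ]] [[ 0.54213272 -0.25565788  0.03      ]
 [ 0.54686169 -0.20756309  0.03      ]
 [ 0.60014235 -0.21365989  0.03      ]
 [ 0.59581877 -0.26293585  0.03      ]]
```

Call:
carry_out:
  motion:
    - [0.085,[0.004,-0.002,-0.05],0]
    - [0.085,[0.004,0,-0.04],0]
    - [0.085,[0,0,0],0]

```text
clock: 2.5
tcp_pos: [0.5706, -0.227, 0.1449]
tool_rot: [[0.924, 0.006, 0.382], [-0.382, 0.0, 0.924], [0.005, -1.0, 0.002]]
contact_force: [-0.4, -0.5, 0.5]
finger_gap: 0.085
```

```bash
python3 - <<'E'
from h import *
import pickle
w=cap("wrist");im,K,D,T=w;s=bot.sense();pickle.dump((w,s),open("w.pkl","wb"))
print(s["tcp_pos"],s["clock"])
c=proj(K,D,T,[[.572,-.235,.095]])[0].astype(int);x0,y0=c-[50,40];y0=min(y0,320);print(x0,y0)
save(im,"w4.png",(x0,y0,x0+100,y0+80),8)
E
```

```text
[ 0.57164795 -0.22768444  0.14667493] 2.55
262 194
```

View pics/w4.png

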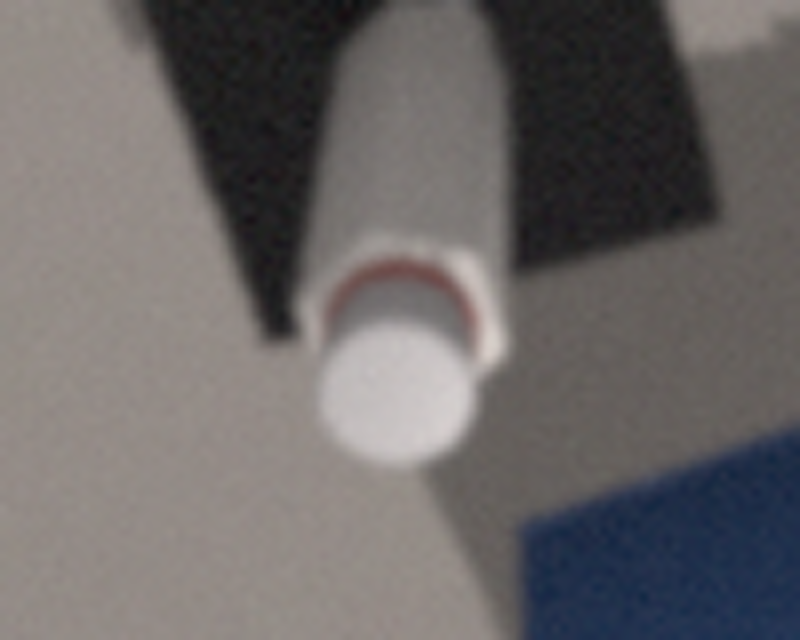

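```bash
python3 - <<'E'
from h import *
import pickle
(im,K,D,T),s=pickle.load(open("w.pkl","rb"))
f=lambda l:np.array(l)/8+[262,194]-.4
P=toworld(K,D,T,f([[300,305],[352,242],[475,252],[508,350]]),.092);c=(P[0]+P[3])/2
top=toworld(K,D,T,f([[398,393]]),.104)[0]
print(P,c,top)
for p in P: q=(p-top)[:2];print(np.hypot(*q)*1e3,np.degrees(np.arctan2(q[1],q[0])))
print("jaw",np.degrees(np.arctan2(s["tool_rot"][1,2],s["tool_rot"][0,2])))
E
```

```text
[[ 0.56825526 -0.24320818  0.092     ]
 [ 0.56476311 -0.23707933  0.092     ]
 [ 0.56936895 -0.22826628  0.092     ]
 [ 0.57847352 -0.22912816  0.092     ]] [ 0.57336439 -0.23616817  0.092     ] [ 0.57316365 -0.23624029  0.104     ]
8.523126128211908 -125.16203714401556
8.44233659807729 -174.29629073490227
8.830893482920501 115.44899660674184
8.87564902275276 53.2552236914448
jaw 67.57702003041946
```

Call:
carry_out:
  motion:
    - [0.06,[0.001,-0.006,0],8.5]
    - [0.06,[0,-0.002,-0.0],8.5]
    - [0.05,[0,0,0],0]

```text
clock: 2.92
tcp_pos: [0.5751, -0.234, 0.153]
tool_rot: [[0.996, 0.016, 0.083], [-0.083, -0.003, 0.997], [0.016, -1.0, -0.001]]
contact_force: [-0.1, 0.3, -0.3]
finger_gap: 0.0499
```

Call:
carry_out:
  motion:
    - [0.05,[-0.002,-0.002,-0.03],1]
    - [0.05,[0,0,-0.03],0]
    - [0.05,[0,0,0],0]

```text
clock: 3.3
tcp_pos: [0.5758, -0.2357, 0.0979]
tool_rot: [[0.997, 0.024, 0.071], [-0.071, -0.007, 0.997], [0.025, -1.0, -0.006]]
contact_force: [-0.8, 0.0, 0.4]
finger_gap: 0.05
```

Call:
carry_out:
  motion:
    - [0.05,[-0.003,0,-0.02],0]
    - [0.05,[0,0,-0.018],0]
    - [0.05,[0,0,0],0]
    - [0.05,[0,0,0],0]

```text
clock: 3.8
tcp_pos: [0.5769, -0.237, 0.0651]
tool_rot: [[0.997, 0.033, 0.073], [-0.073, -0.013, 0.997], [0.034, -0.999, -0.011]]
contact_force: [0.0, 0.6, 1.1]
finger_gap: 0.0501
```

Call:
carry_out:
  motion:
    - [0.05,[0,0,0],0]
    - [0.05,[0,0,0],0]
    - [0.05,[0,0,0],0]
    - [0.05,[0,0,0],0]
    - [0.05,[0,0,0],0]
    - [0.05,[0,0,0],0]

```text
clock: 4.55
tcp_pos: [0.578, -0.2376, 0.067]
tool_rot: [[0.997, 0.036, 0.074], [-0.073, -0.015, 0.997], [0.037, -0.999, -0.012]]
contact_force: [0.4, 0.4, -0.1]
finger_gap: 0.0505
```

```bash
python3 - <<'E'
from h import *
s=bot.sense();print(s)
E
```

```text
{'clock': 4.55, 'joint_positions': array([-0.57193854,  0.74220103,  1.58632406,  0.01009985,  0.77472886,
       -2.07623623]), 'qvel': array([-9.46827786e-04,  1.00197648e-03, -1.03082241e-03, -3.47820403e-06,
        4.29971697e-04,  1.57749572e-03]), 'joint_efforts': array([ 1.26760493e-03, -4.71208942e+01, -1.16679811e+01,  1.76899019e-02,
       -1.34172840e-01, -5.85066374e-06]), 'tcp_pos': array([ 0.57799058, -0.23762208,  0.06697833]), 'tool_rot': array([[ 0.99662536,  0.03607394,  0.07373311],
       [-0.07323955, -0.01481893,  0.99720428],
       [ 0.03706573, -0.99923925, -0.01212688]]), 'contact_force': array([ 0.37663876,  0.37970637, -0.06996755]), 'torque': array([-0.02871691,  0.0608865 , -0.01904662]), 'finger_gap': 0.050514802529521494}
```

Call:
carry_out:
  motion:
    - [0.05,[-0.005,0.001,-0.011],0]
    - [0.01,[-0.001,0,0],0]
    - [0.01,[0,0,0],0]
    - [0.01,[0,0,0],0]
  newtons: 40

```text
clock: 5.05
tcp_pos: [0.5711, -0.2358, 0.0548]
tool_rot: [[0.997, 0.035, 0.074], [-0.074, -0.013, 0.997], [0.036, -0.999, -0.011]]
contact_force: [-0.1, -0.3, 1.2]
finger_gap: 0.0146
```

Call:
carry_out:
  motion:
    - [0.01,[0,0,0],0]
    - [0.01,[0,0,0.02],0]
    - [0.01,[0,0,0.04],0]
    - [0.01,[0,0,0.03],0]
    - [0.01,[0,0,0.0],0]

```text
clock: 5.68
tcp_pos: [0.5706, -0.2361, 0.1454]
tool_rot: [[0.997, 0.033, 0.074], [-0.073, -0.013, 0.997], [0.034, -0.999, -0.011]]
contact_force: [0.4, -0.6, -2.0]
finger_gap: 0.015
```

```bash
python3 - <<'E'
from h import *
w=cap("wrist");save(w[0],"w5.png");s=bot.sense();print(s["tcp_pos"],s["joint_positions"].round(3),s["finger_gap"])
E
```

```text
[ 0.56956798 -0.23544528  0.14386334] [-0.576  0.623  1.564  0.009  0.923 -2.079] 0.014974645932297451
```

View pics/w5.png

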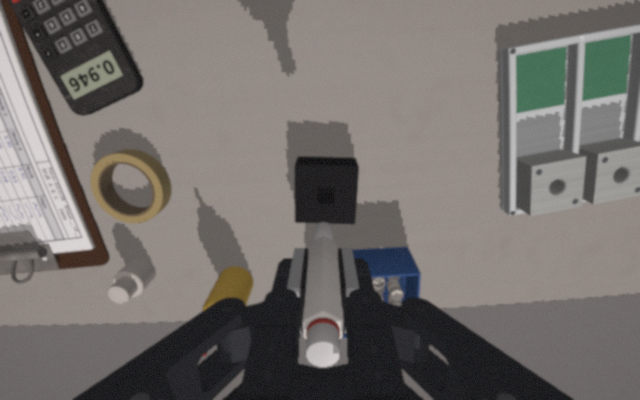

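Call:
carry_out:
  motion:
    - [0.01,[0.001,0.04,0],0]
    - [0.01,[0.002,0.05,0],0]
    - [0.01,[0.002,0.05,-0.01],0]
    - [0.01,[0.002,0.04,-0.01],0]
    - [0.01,[0,0.01,-0.01],0]
    - [0.01,[0,0,0],0]

```text
clock: 6.48
tcp_pos: [0.5705, -0.0407, 0.1026]
tool_rot: [[0.997, 0.015, 0.077], [-0.076, -0.008, 0.997], [0.016, -1.0, -0.007]]
contact_force: [-0.1, -0.0, -1.7]
finger_gap: 0.0149
```

```bash
python3 - <<'E'
from h import *
import pickle
w=cap("wrist");im,K,D,T=w;s=bot.sense();pickle.dump((w,s),open("w.pkl","wb"));print(s["tcp_pos"],s["tool_rot"].round(3).tolist(),s["joint_positions"].round(3),s["finger_gap"])
save(im,"w6.png",(260,160,420,280),5)
E
```

```text
[ 0.57082766 -0.04126178  0.10307635] [[0.997, 0.016, 0.077], [-0.077, -0.008, 0.997], [0.017, -1.0, -0.007]] [-0.265  0.643  1.692 -0.005  0.79  -1.755] 0.015014423240488534
```

View pics/w6.png

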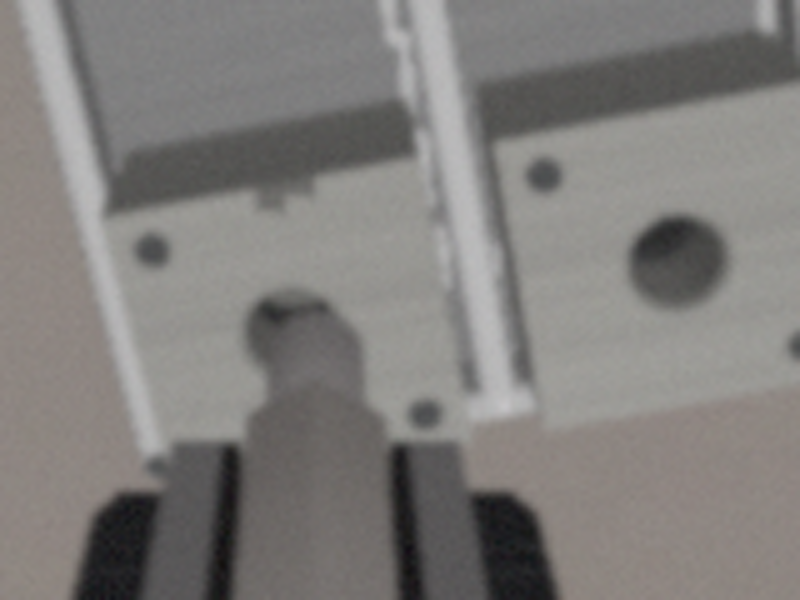

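```bash
cat >> h.py <<'E'
def rel(K,D,T,tip,hole,zt):
    return (toworld(K,D,T,[hole],.035)-toworld(K,D,T,[tip],zt))[0]*1e3
E
python3 - <<'E'
from h import *
import pickle
(im,K,D,T),s=pickle.load(open("w.pkl","rb"))
f=lambda l:np.array(l)/5+[260,160]-.4
print(toworld(K,D,T,f([[292,334],[678,262]]),.035))
for z in(.05,.054,.058): print(z,toworld(K,D,T,f([[314,345]]),z)-s["tcp_pos"],rel(K,D,T,f([314,345]),f([292,334]),z))
# apparent diameters
print(np.linalg.norm(np.diff(toworld(K,D,T,f([[267,343],[362,345]]),.054),axis=0)),np.linalg.norm(np.diff(toworld(K,D,T,f([[630,262],[728,262]]),.035),axis=0)))
E
```

```text
[[ 0.57746292 -0.04579274  0.035     ]
 [ 0.57064688  0.00791561  0.035     ]]
0.05 [[ 0.00157953 -0.00094784 -0.05307635]] [  5.05573787  -3.58311464 -15.        ]
0.054 [[-0.00027787 -0.0007735  -0.04907635]] [  6.91313255  -3.75745369 -19.        ]
0.058 [[-0.00213526 -0.00059916 -0.04507635]] [  8.77052724  -3.93179274 -23.        ]
0.01203133208670093 0.013492454376787484
```

Call:
carry_out:
  motion:
    - [0.01,[0.006,-0.004,-0.006],0]
    - [0.01,[0.001,0,-0.007],0]
    - [0.01,[0,0,0],0]

```text
clock: 6.9
tcp_pos: [0.5795, -0.0494, 0.0894]
tool_rot: [[0.996, 0.018, 0.082], [-0.082, -0.01, 0.997], [0.019, -1.0, -0.008]]
contact_force: [0.4, 0.4, -1.9]
finger_gap: 0.015
```

Call:
carry_out:
  motion:
    - [0.01,[-0.002,0.004,0],0]
    - [0.01,[0,0,0],0]

```text
clock: 7.15
tcp_pos: [0.5775, -0.0459, 0.0896]
tool_rot: [[0.996, 0.019, 0.083], [-0.083, -0.01, 0.997], [0.02, -1.0, -0.008]]
contact_force: [0.6, 0.1, -1.5]
finger_gap: 0.015
```

```bash
cat >> h.py <<'E'
import pickle
def st():
    s=bot.sense();print("tcp",(s["tcp_pos"]*1e3).round(1),"tilt",s["tool_rot"][:2,1].round(3),"F",s["contact_force"].round(1),"t",s["clock"]);return s
def look(fn,box=(260,160,420,280),sc=5):
    w=cap("wrist");s=st();pickle.dump((w,s),open("w.pkl","wb"));save(w[0],fn,box,sc)
E
python3 -c "
from h import *
look('w7.png',(280,180,380,255),8)"
```

```text
tcp [577.8 -46.1  89.8] tilt [ 0.019 -0.01 ] F [ 0.3  0.8 -1.5] t 7.2
```

View pics/w7.png

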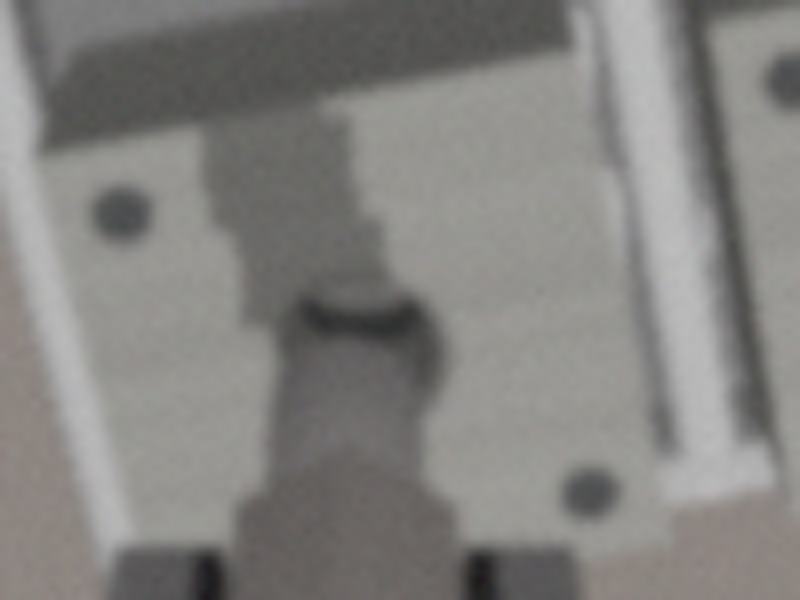

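```bash
python3 - <<'E'
from h import *
(im,K,D,T),s=pickle.load(open("w.pkl","rb"))
f=lambda l:np.array(l)/8+[280,180]-.4
for h in([361,351],[356,353]): print(toworld(K,D,T,f([h]),.035))
for z in(.039,.041,.043): print(z,toworld(K,D,T,f([[350,400]]),z)-s["tcp_pos"],rel(K,D,T,f([350,400]),f([359,352]),z))
# predicted pin outlines if aligned: tip-circle & hole-circle at given centres
g=lambda p:(p-[280,180]+.4)*8
a=np.linspace(0,2*np.pi,8,endpoint=False)
c=toworld(K,D,T,f([[359,352]]),.035)[0]
for r,z,dx in((.0065,.035,0),(.006,.041,0)):
    print(g(proj(K,D,T,[[c[0]+r*np.cos(t),c[1]+r*np.sin(t),z] for t in a])).round(0).tolist())
E
```

```text
[[ 0.57698232 -0.04579434  0.035     ]]
[[ 0.57712702 -0.04621395  0.035     ]]
0.039 [[ 0.0016229  -0.00079372 -0.05075749]] [-2.33882544  0.90557559 -4.        ]
0.041 [[ 0.00067814 -0.00070328 -0.04875749]] [-1.39406888  0.81514231 -6.        ]
0.043 [[-0.00026661 -0.00061285 -0.04675749]] [-0.44931233  0.72470904 -8.        ]
[[365.0, 424.0], [420.0, 399.0], [439.0, 346.0], [411.0, 296.0], [352.0, 278.0], [298.0, 304.0], [279.0, 358.0], [308.0, 407.0]]
[[365.0, 451.0], [416.0, 428.0], [435.0, 378.0], [408.0, 330.0], [353.0, 314.0], [301.0, 338.0], [283.0, 389.0], [310.0, 435.0]]
```

Call:
carry_out:
  motion:
    - [0.01,[-0.001,0.001,-0.002],0]
    - [0.01,[0,0,-0.002],0]
    - [0.01,[0,0,-0.002],0]
  newtons: 25

```text
clock: 7.58
tcp_pos: [0.577, -0.0448, 0.084]
tool_rot: [[0.996, 0.021, 0.082], [-0.082, -0.01, 0.997], [0.021, -1.0, -0.008]]
contact_force: [-0.9, 0.2, 0.6]
finger_gap: 0.0149
```

Call:
carry_out:
  motion:
    - [0.01,[0,0,-0.002],0]
    - [0.01,[0,0,-0.002],0]

```text
clock: 7.82
tcp_pos: [0.5764, -0.0446, 0.0797]
tool_rot: [[0.996, 0.019, 0.082], [-0.082, -0.01, 0.997], [0.02, -1.0, -0.008]]
contact_force: [-0.4, 0.9, -1.4]
finger_gap: 0.0148
```

Call:
carry_out:
  motion:
    - [0.01,[0.0003,0,-0.003],0]
    - [0.01,[0,0,-0.003],0]
    - [0.01,[0,0,-0.002],0]

```text
clock: 8.2
tcp_pos: [0.5764, -0.0446, 0.0707]
tool_rot: [[0.996, 0.018, 0.082], [-0.082, -0.01, 0.997], [0.019, -1.0, -0.008]]
contact_force: [-1.2, 0.7, -2.0]
finger_gap: 0.0149
```

In the hole, tip about 22 mm up. Continue gently.

Call:
carry_out:
  motion:
    - [0.01,[0,0,-0.0015],0]
    - [0.01,[0,0,-0.0015],0]

```text
clock: 8.45
tcp_pos: [0.5764, -0.0446, 0.0674]
tool_rot: [[0.996, 0.018, 0.082], [-0.082, -0.01, 0.997], [0.019, -1.0, -0.008]]
contact_force: [-0.3, -0.2, -1.3]
finger_gap: 0.0149
```

Call:
carry_out:
  motion:
    - [0.01,[0,0,-0.0015],0]
    - [0.01,[0,0,-0.0015],0]

```text
clock: 8.7
tcp_pos: [0.5763, -0.0446, 0.0643]
tool_rot: [[0.996, 0.018, 0.082], [-0.082, -0.01, 0.997], [0.019, -1.0, -0.008]]
contact_force: [-0.5, 0.1, -0.6]
finger_gap: 0.015
```

Call:
carry_out:
  motion:
    - [0.01,[0,0,-0.0015],0]
    - [0.01,[0,0,-0.001],0]

```text
clock: 8.95
tcp_pos: [0.5763, -0.0446, 0.0616]
tool_rot: [[0.996, 0.018, 0.082], [-0.082, -0.01, 0.997], [0.019, -1.0, -0.008]]
contact_force: [0.1, -0.6, -0.8]
finger_gap: 0.0149
```

Call:
carry_out:
  motion:
    - [0.01,[0,0,-0.001],0]
    - [0.01,[0,0,-0.001],0]

```text
clock: 9.2
tcp_pos: [0.5763, -0.0446, 0.0599]
tool_rot: [[0.996, 0.018, 0.082], [-0.082, -0.01, 0.997], [0.019, -1.0, -0.008]]
contact_force: [-2.5, 0.1, 7.8]
finger_gap: 0.015
```

```bash
python3 -c "
from h import *
look('w8.png',(280,180,380,255),8)"
```

```text
tcp [576.3 -44.6  60. ] tilt [ 0.018 -0.01 ] F [-1.3 -0.8  1.9] t 9.25
```

View pics/w8.png

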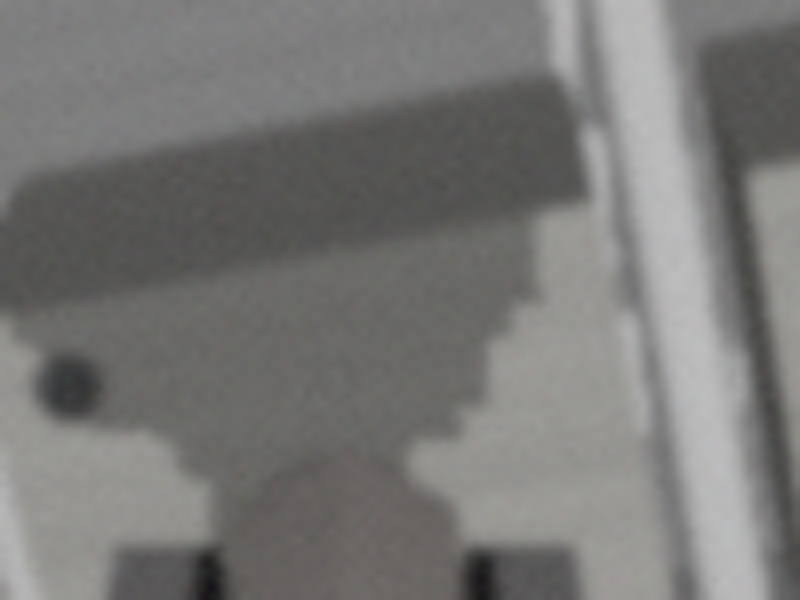

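Call:
carry_out:
  motion:
    - [0.01,[-0.005,-0.0007,-0.0005],0]
    - [0.01,[-0.008,-0.001,-0.0005],0]
    - [0.01,[-0.008,-0.001,-0.0005],0]

```text
clock: 9.62
tcp_pos: [0.5607, -0.0483, 0.0601]
tool_rot: [[0.996, 0.033, 0.083], [-0.083, -0.012, 0.996], [0.034, -0.999, -0.01]]
contact_force: [4.1, 1.5, 1.3]
finger_gap: 0.0152
```

Call:
carry_out:
  motion:
    - [0.01,[-0.008,0.001,-0.0005],0]
    - [0.01,[-0.008,0,-0.0005],0]
    - [0.01,[-0.008,-0.0005,-0.0005],0]

```text
clock: 10.0
tcp_pos: [0.5391, -0.0493, 0.0601]
tool_rot: [[0.996, 0.043, 0.084], [-0.083, -0.015, 0.996], [0.044, -0.999, -0.012]]
contact_force: [3.0, -1.1, -0.0]
finger_gap: 0.0151
```

```bash
python3 -c "
from h import *
look('w9.png',(240,120,440,270),4)"
```

```text
tcp [537.6 -49.1  59.9] tilt [ 0.04  -0.015] F [ 2.9 -1.   4.9] t 10.05
```

View pics/w9.png

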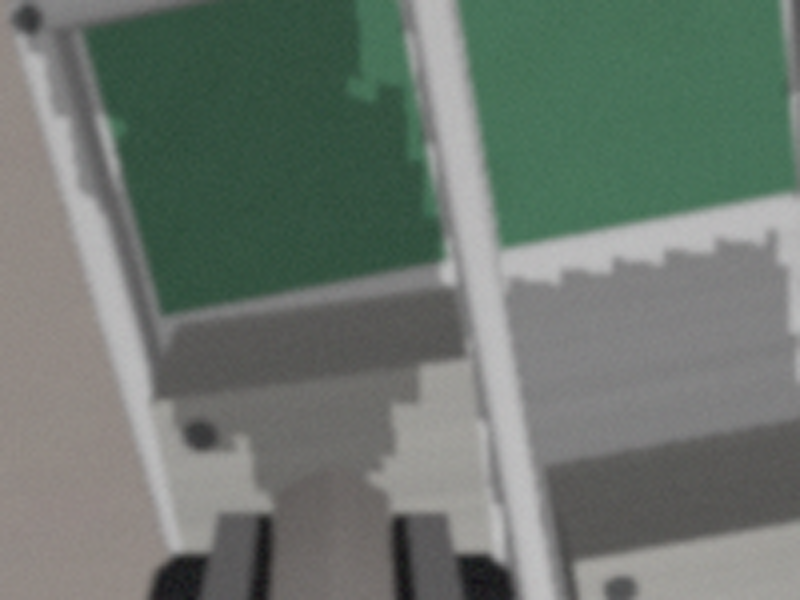

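Call:
carry_out:
  motion:
    - [0.01,[-0.008,-0.0008,-0.0005],0]
    - [0.01,[-0.008,-0.0008,-0.0004],0]
    - [0.01,[-0.008,-0.0008,-0.0004],0]
    - [0.01,[-0.006,-0.0006,-0.0004],0]

```text
clock: 10.55
tcp_pos: [0.5113, -0.0533, 0.0602]
tool_rot: [[0.995, 0.052, 0.085], [-0.084, -0.018, 0.996], [0.054, -0.998, -0.013]]
contact_force: [2.9, -0.3, -1.5]
finger_gap: 0.0151
```

Call:
carry_out:
  motion:
    - [0.01,[-0.005,-0.0003,-0.0004],0]
    - [0.01,[-0.005,-0.0005,-0.0004],0]
    - [0.01,[-0.003,-0.0003,-0.0004],0]

```text
clock: 10.92
tcp_pos: [0.5002, -0.0549, 0.0601]
tool_rot: [[0.995, 0.059, 0.086], [-0.085, -0.019, 0.996], [0.061, -0.998, -0.014]]
contact_force: [7.5, 4.4, 5.8]
finger_gap: 0.0151
```

Call:
carry_out:
  motion:
    - [0.01,[-0.003,0,-0.0003],0]
    - [0.01,[-0.002,-0.0,-0.0003],0]

```text
clock: 11.18
tcp_pos: [0.4963, -0.0552, 0.0602]
tool_rot: [[0.994, 0.063, 0.087], [-0.086, -0.02, 0.996], [0.064, -0.998, -0.014]]
contact_force: [6.2, 2.1, 4.1]
finger_gap: 0.0145
```

Call:
carry_out:
  motion:
    - [0.01,[-0.002,-0.0001,-0.0003],0]
    - [0.01,[-0.0015,-0.0,-0.0003],0]

```text
clock: 11.42
tcp_pos: [0.4939, -0.0554, 0.0602]
tool_rot: [[0.994, 0.067, 0.087], [-0.086, -0.02, 0.996], [0.068, -0.998, -0.015]]
contact_force: [6.6, 2.3, 5.4]
finger_gap: 0.015
```

Call:
carry_out:
  motion:
    - [0.01,[-0.002,-0.0001,-0.0003],0]
    - [0.01,[-0.0015,-0.0,-0.0003],0]

```text
clock: 11.68
tcp_pos: [0.4915, -0.0556, 0.0602]
tool_rot: [[0.994, 0.07, 0.088], [-0.086, -0.021, 0.996], [0.072, -0.997, -0.015]]
contact_force: [7.1, 2.1, 6.3]
finger_gap: 0.0151
```

Call:
carry_out:
  motion:
    - [0.01,[-0.0015,-0.0001,-0.0003],0]

```text
clock: 11.8
tcp_pos: [0.4907, -0.0557, 0.0603]
tool_rot: [[0.994, 0.072, 0.088], [-0.087, -0.022, 0.996], [0.073, -0.997, -0.015]]
contact_force: [3.9, -0.5, 0.9]
finger_gap: 0.0151
```

Call:
carry_out:
  motion:
    - [0.01,[-0.0015,-0.0001,-0.0003],0]
    - [0.01,[-0.001,-0.0001,-0.0003],0]

```text
clock: 12.05
tcp_pos: [0.4899, -0.0559, 0.0604]
tool_rot: [[0.993, 0.077, 0.089], [-0.088, -0.022, 0.996], [0.078, -0.997, -0.015]]
contact_force: [6.2, 3.2, 5.3]
finger_gap: 0.0155
```

Call:
carry_out:
  motion:
    - [0.01,[-0.0015,-0.0001,-0.0003],0]

```text
clock: 12.18
tcp_pos: [0.4893, -0.056, 0.0605]
tool_rot: [[0.993, 0.079, 0.09], [-0.088, -0.023, 0.996], [0.081, -0.997, -0.015]]
contact_force: [6.4, 2.0, 3.6]
finger_gap: 0.015
```

Call:
carry_out:
  motion:
    - [0.01,[-0.0025,-0.0002,-0.0003],0]

```text
clock: 12.3
tcp_pos: [0.4886, -0.0562, 0.0607]
tool_rot: [[0.992, 0.083, 0.091], [-0.089, -0.023, 0.996], [0.085, -0.996, -0.015]]
contact_force: [8.5, 6.9, 3.2]
finger_gap: 0.015
```

Call:
carry_out:
  motion:
    - [0.01,[-0.0025,-0.0002,-0.0003],0]

```text
clock: 12.42
tcp_pos: [0.488, -0.0561, 0.0608]
tool_rot: [[0.992, 0.088, 0.092], [-0.09, -0.023, 0.996], [0.09, -0.996, -0.015]]
contact_force: [8.5, 7.0, 1.3]
finger_gap: 0.0147
```

Call:
carry_out:
  motion:
    - [0.05,[0.001,0,0],0]
    - [0.05,[0,0,0],0]
    - [0.05,[0,0,0],0]

```text
clock: 12.8
tcp_pos: [0.4806, -0.0536, 0.0586]
tool_rot: [[0.993, 0.07, 0.09], [-0.089, -0.018, 0.996], [0.071, -0.997, -0.011]]
contact_force: [0.2, -0.1, -0.5]
finger_gap: 0.0499
```

Call:
carry_out:
  motion:
    - [0.06,[0,0,0.02],0]
    - [0.06,[0,0,0.04],0]
    - [0.06,[0,0,0.05],0]
    - [0.06,[0.0,0,0.05],0]
    - [0.06,[-0.02,0,0.03],0]
    - [0.06,[0,0,0],0]

```text
clock: 13.55
tcp_pos: [0.4515, -0.0521, 0.2503]
tool_rot: [[0.995, 0.051, 0.091], [-0.09, -0.013, 0.996], [0.052, -0.999, -0.008]]
contact_force: [-0.4, -0.2, -0.5]
finger_gap: 0.0598
```

```bash
python3 - <<'E'
from h import *
w=cap("wrist");t=cap("top");s=st()
pickle.dump((w,t,s),open("f.pkl","wb"))
im,K,D,T=w
c=proj(K,D,T,[[.493,-.056,.05]])[0];print(c)
x0=int(np.clip(c[0]-110,0,420));y0=int(np.clip(c[1]-90,0,240));print(x0,y0)
a=cv2.resize(im[y0:y0+160,x0:x0+220],None,fx=2.2,fy=2.2,interpolation=cv2.INTER_CUBIC)
b=cv2.resize(t[0][185:245,255:325],None,fx=4.4,fy=4.4,interpolation=cv2.INTER_CUBIC)
o=np.zeros((352,484+308,3),np.uint8);o[:,:484]=a[:352,:484];o[:264,484:]=b
save(o,"f.png")
E
```

```text
tcp [452.  -52.2 248.4] tilt [ 0.049 -0.012] F [ 0.1  0.1 -0.3] t 13.65
[324.79879566 198.54633086]
214 108
```

View pics/f.png

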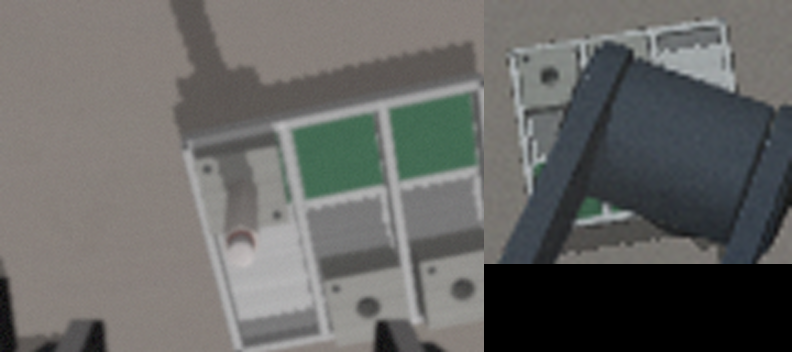

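```bash
python3 - <<'E'
from h import *
(im,K,D,T),t,s=pickle.load(open("f.pkl","rb"))
f=lambda l:np.array(l)/2.2+[214,108]-.3
P=toworld(K,D,T,f([[242.5,192.5],[368,307],[462,290]]),.035)
d=P[2]-P[1];y=d/np.linalg.norm(d);x=np.array([y[1],-y[0],0])
print(P.round(4),np.degrees(np.arctan2(x[1],x[0])),"block tray x:",42+(P[0]-P[1])@x*1e3,"y from B:",(P[0]-P[1])@y*1e3)
# gauge top and shoulder axis check
print(toworld(K,D,T,f([[240,250]]),.109),toworld(K,D,T,f([[240,250]]),.101))
g=proj(K,D,T,[[*P[0][:2],z] for z in(.035,.097,.109)]);print((g-[214,108]+.3)*2.2)
save(im,"f2.png")
gx=im[108:190,214:350].mean(2)
for u in (232,235): pass
# profile along lane centreline toward stop at z=.035 and at floor
for off in(-12,8,14):
    pts=[P[0]+x*(-dd/1e3)+y*off/1e3 for dd in range(14,40,1)]
    q=proj(K,D,T,pts);print(off,[int(cv2.getRectSubPix(im,(1,1),(float(a),float(b))).mean()) for a,b in q])
E
```

```text
[[ 0.4946 -0.0572  0.035 ]
 [ 0.5706  0.0077  0.035 ]
 [ 0.5644  0.061   0.035 ]] 6.650853612573505 block tray x: -40.93692861643798 y from B: -55.708692613173554
[[ 0.49275506 -0.05780015  0.109     ]] [[ 0.49659407 -0.05821273  0.101     ]]
[[242.5        192.5       ]
 [241.92528505 242.03480714]
 [241.78861942 253.79794907]]
-12 [136, 135, 134, 134, 133, 136, 137, 132, 121, 106, 92, 83, 82, 83, 85, 93, 107, 115, 118, 118, 113, 105, 102, 99, 95, 91]
8 [134, 138, 138, 139, 141, 140, 137, 134, 116, 99, 88, 81, 82, 82, 85, 93, 105, 118, 122, 121, 116, 108, 101, 99, 101, 92]
14 [141, 141, 140, 142, 142, 142, 140, 132, 115, 97, 85, 81, 82, 82, 86, 92, 103, 114, 119, 120, 114, 108, 103, 100, 98, 94]
```

```bash
python3 - <<'E'
from h import *
(im,K,D,T),t,s=pickle.load(open("f.pkl","rb"))
f=lambda l:np.array(l)/2.2+[214,108]-.3
P0=toworld(K,D,T,f([[242.5,192.5]]),.035)[0]
a=np.radians(7.2);x=np.array([np.cos(a),np.sin(a),0])
obs=P0-x*.0297; edge=P0-x*.0222
print("cam",T[:3,3])
q=proj(K,D,T,[obs])
for h in(.012,.017):
    S=toworld(K,D,T,q,h)[0]; print(h,"block top edge to stop inner edge mm",(edge-S)@x*1e3)
E
```

```text
cam [ 0.36227692 -0.04377788  0.38089954]
0.012 block top edge to stop inner edge mm 0.8548259600767794
0.017 block top edge to stop inner edge mm 2.2994290122338676
```

Call:
carry_out:
  motion:
    - [0.06,[0.05,0,-0.02],0]
    - [0.06,[0.05,0,-0.03],0]
    - [0.06,[0,0,0],0]

```text
clock: 14.02
tcp_pos: [0.5525, -0.0519, 0.1909]
tool_rot: [[0.995, 0.039, 0.092], [-0.092, -0.009, 0.996], [0.04, -0.999, -0.006]]
contact_force: [-0.6, 1.1, 0.5]
finger_gap: 0.0599
```

```bash
python3 - <<'E'
from h import *
w=cap("wrist");im,K,D,T=w;s=st();pickle.dump((w,s),open("g.pkl","wb"));print("cam",T[:3,3])
a=np.radians(7.2);x=np.array([np.cos(a),np.sin(a),0]);y=np.array([-x[1],x[0],0])
# B hole known at (.5707,.0078); lane C centre = -54 (block at -55.5)
B=np.array([.5707,.0078,.035])
def line(o,z,ds): 
    q=proj(K,D,T,[[*(B+x*(dd-42)/1e3+y*o/1e3)[:2],z] for dd in ds])
    return [int(cv2.getRectSubPix(im,(1,1),(float(u),float(v))).mean()) for u,v in q]
ds=np.arange(-78,-50,1)
print(ds.tolist())
for o in(-68,-46,-40): print("laneC",o,line(o,.012,ds))
for o in(-10,0,10): print("laneB",o,line(o,.012,ds))
E
```

```text
tcp [550.9 -51.7 192.1] tilt [ 0.039 -0.009] F [-1.1 -0.2  0.3] t 14.075
cam [ 0.46482326 -0.04386901  0.32258639]
[-78, -77, -76, -75, -74, -73, -72, -71, -70, -69, -68, -67, -66, -65, -64, -63, -62, -61, -60, -59, -58, -57, -56, -55, -54, -53, -52, -51]
laneC -68 [94, 92, 92, 92, 93, 93, 99, 115, 127, 128, 126, 118, 108, 103, 112, 122, 129, 140, 145, 141, 140, 141, 142, 141, 141, 142, 145, 148]
laneC -46 [92, 91, 93, 92, 92, 91, 99, 113, 126, 128, 125, 120, 107, 102, 108, 129, 146, 149, 150, 148, 149, 147, 146, 146, 148, 147, 149, 147]
laneC -40 [92, 91, 92, 93, 91, 92, 98, 118, 129, 129, 127, 119, 108, 103, 104, 118, 144, 150, 150, 148, 148, 147, 147, 147, 149, 148, 150, 150]
laneB -10 [91, 91, 92, 92, 92, 93, 103, 129, 158, 173, 176, 174, 167, 152, 121, 99, 89, 88, 88, 89, 89, 91, 88, 88, 87, 88, 88, 87]
laneB 0 [91, 92, 90, 91, 90, 94, 103, 129, 160, 174, 175, 172, 165, 151, 122, 96, 89, 87, 88, 89, 88, 87, 87, 87, 91, 89, 89, 88]
laneB 10 [92, 92, 92, 90, 94, 94, 105, 130, 158, 171, 174, 171, 165, 148, 122, 98, 89, 88, 87, 87, 88, 89, 89, 88, 87, 87, 90, 88]
```

```bash
python3 -c "
from h import *
print(bot.hand_in());st()"
```

```text
the job is handed in; nothing more can be done
None
the job is handed in; nothing more can be done
```

The gauge went fully home in the first block I tried, the one in the tray's −y lane. I drew that block to the green end with the gauge in it, let go, lifted clear and handed in at about 14 s. I never tried the other two blocks and never moved them.

**Fit:** the pin went past 16 mm with no resistance. Contact of about 8 N came only at the height where the shoulder should sit on the block, and the wrist picture showed the handle down on it.

**Final state:** pictures show the gauge standing upright and fully home in the block, and the middle and +y blocks still at the far end.

**Front stop:**
- The last overhead brightness profile shows a gap of about 1 mm or less to the stop.
- Earlier oblique estimates disagreed, ranging from 0.9 to 2.3 mm. All are within the 4 mm limit.
- The pull also stalled where the stop should be, so I took the block to be at the stop and did not push again.

**Not checked:** the tool tilted by up to about 5° while drawing the block, and I could not correct that. I did not take a final picture of the bystanders, but the arm stayed clear of them.

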